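# Find the soil logger that still has its cells and show it to the reader

### The arm

A 6-joint arm with a two-finger parallel gripper is mounted at the origin on the work surface. World frame = base frame: x ahead of the robot, y to its left, z up, the work surface at z = 0. Lengths are in m, angles in degrees, forces in N, time in s.
With the tool pointing down it reaches from about 0.4 to 0.825 m from the base axis. Payload 7 kg.
Tool frame: the origin (TCP) lies midway between the tips of the shut fingers; the grasp point (between the pads) lies 19 mm behind it; z points along the fingers, y is the direction in which the jaws open and shut (so a half turn about z gives the same grasp; the last joint's range is limited). The gripper opens to 88 mm and grips with 3 to 60 N. Pads are 19 mm wide; open, the fingers measure 130 mm over their backs; the gripper's body (78 mm by 193 mm) begins 47 mm behind the grasp point.
Start: joints at [-49.842, 20.546, 0.682, 0, -70.136, -16.507], TCP at [0.271, -0.618, 0.227] pointing down, gripper open.
Joint ranges: [-176.03, 176.03], [-82.01, 121.73], [-58.28, 71.71], [-173.87, 95.51], [-174.79, -0.11], [-173.66, 173.66]. Speed limits (degrees/s): [136.94, 136.94, 172.46, 180, 180, 180].

### API

Orientations are given as [roll, pitch, yaw] about the fixed x, y, z axes, in that order (R = Rz(yaw) Ry(pitch) Rx(roll)).
In Python, from plant import ctrl gives the robot as it stands. The module is installed in compiled form; this text tells all that it offers.
- The arm moves only by the tool arm_command, never from a script. Its argument "targets" is a list that holds one entry, the list of rows, each a list of 7 numbers: the turn, a rotation vector about the world's x, y, z in rad, then the shift along the world's x, y, z in cm, then the opening, from 0 (shut) to 1 (fully open). A call has 1 to 8 rows; each row is the pose to reach, as a shift and turn from the pose commanded when the call began; what a row does not reach only later rows make up. A row lasts 1/12 s, in which the tool goes at most 41.7 mm and 7.16 degrees, less where a joint would pass 70% of its speed; a pose out of reach is approached as far as the arm can. A call with a gripper value outside its range is refused whole. The fingers move at their own pace and stop on an object; the grip force is fixed at half the most. Time passes only in rows, so rows that repeat a pose let the fingers close. It gives the time, the measured TCP pose, the force and the opening at its end, in the units of the state.
- ctrl.get_obs(): the state, without advancing time (a new reading comes with each control period).
- ctrl.snapshot(name): name is "scene" or "top" or "wrist"; returns the picture (480x640x3 uint8, blue, green, red); there is no depth.
- ctrl.camera_model(name): a dict with "K" (3x3 intrinsics, pixels), "xyz" and "rotation" of the camera in the world. Camera axes: x right, y up, looking along -z (the intrinsics and any distortion apply to the point x, -y, -z); pixel columns grow to the right and rows downward; lengths in m; the calibration is good to about 2 mm. A picture is of the moment at which its call begins: read the wrist's pose just before it. camera_model takes no time and is no camera call; for the wrist camera it gives the pose at the moment of the call.
- ctrl.close_job(): hands the job in, once; it reports no verdict.
The state is a dict: "clock": time; "joint_pos": joint angles; "qvel": joint speeds; "tau": joint torques, N m; "tool_pos": TCP position; "orientation": TCP orientation; "force": force on the tool from outside, world axes, zero at the start; "moment": the same for the moment, N m; "opening": finger opening in m.
Only numpy, scipy, OpenCV 4.12 (cv2) and the standard library are available. Lean on these libraries where they do the work, as an engineer would, in place of code of your own. Each camera call takes 0.05 s, during which the arm holds its last target. There are 200 camera calls.

### The job

Two identical-looking blue soil loggers have come back from the field in the grey tray, and one still has its battery cells inside, so it is clearly heavier. Lift them out one after the other to feel their weight - stand the first upright on the black rubber mat and let go of it before you take the other - and leave the lighter one standing upright, whole foot on the mat. Finish while still holding the heavier one in the gripper, upright and still, with its foot centred a couple of centimetres above the ring on the contactless reader without touching it; never tip a logger over, and leave everything else where it lies.

Things in the scene. Friction and masses are not known exactly. Their poses are not given: they have to be found in the camera images.
- logger_a_mid (a point): one of two outwardly identical soil loggers: upright closed blue plastic tube with white end caps, 50 mm diameter, 145 mm tall, plus a 7 mm high, 18 mm wide cable stub in the middle of its top. Point: centre of the tube, 72.5 mm above its foot; z up its axis. Starts standing in the tray. Weighs 0.15 to 0.55 kg; the one with cells inside is at least 0.15 kg heavier, which shows only as weight; contents have 2 mm of play.
- logger_b_mid (a point): one of two outwardly identical soil loggers: upright closed blue plastic tube with white end caps, 50 mm diameter, 145 mm tall, plus a 7 mm high, 18 mm wide cable stub in the middle of its top. Point: centre of the tube, 72.5 mm above its foot; z up its axis. Starts standing in the tray. Weighs 0.15 to 0.55 kg; the one with cells inside is at least 0.15 kg heavier, which shows only as weight; contents have 2 mm of play.
- tray: open grey plastic tray, fixed, 280 mm (its x) by 150 mm (its y), walls 40 mm high and 4 mm thick, inner floor 4 mm above the bench; origin at the centre of its underside. The loggers stand in it side by side along its x, 110 to 160 mm apart, within 18 mm of its middle line.
- mat: black rubber mat, fixed, flat on the bench, 280 mm (its x) by 180 mm (its y), 3 mm thick; origin at the centre of its underside. A ring nut lies near its +x, +y corner; the rest is free, with room for both loggers along its x.
- reader: contactless reader, fixed: flat black plastic pad 100 mm (its x) by 70 mm (its y), 14 mm high, with two grey rings round the middle of its face; origin at the centre of its underside.
- reader_face (a point): the middle of the rings on the reader's upper face, 14 mm above the bench; z up
- valve_large: bystander, loose, to be left alone: large brass ball valve standing on a black and orange actuator box, about 78 x 90 x 130 mm high
- valve_small: bystander, loose, to be left alone: small brass ball valve standing on a blue actuator box, about 59 x 68 x 100 mm high
- cup: bystander, loose, to be left alone: clear plastic cup, rim 84 mm across, 100 mm high
- nipple: bystander, loose, to be left alone: brass pipe nipple standing in the tray near the middle of one long wall, 29 mm across, 32 mm high
- gland_nut: bystander, loose, to be left alone: pale grey plastic ring nut lying on the mat near one corner, 26 mm across, 12 mm high
- screwdriver: bystander, loose, to be left alone: yellow-handled screwdriver lying on the bench on the bench at the right, 190 mm long
- tape: bystander, loose, to be left alone: roll of black tape lying flat at the left, 90 mm across, 19 mm high
Mind the look-alikes: they are no part of the job. What is shaped like the reader but white is not meant.

How it is judged (in metres and radians):
On the way, in this order (a step that is already met when the one before it is completed fails the run):
1. one logger has been taken out of the tray and stands upright on the mat, let go, while the other is still in the tray ((((x of logger_a_mid in the frame of mat between -0.117 and 0.117 m and y of logger_a_mid in the frame of mat between -0.067 and 0.067 m and angle between logger_a_mid's own z axis and vertical below 0.1 rad and contact force between logger_a and mat above 0.8 N and contact force between logger_a and the fingers below 0.05 N) and contact force between logger_b and tray above 0.5 N) or ((x of logger_b_mid in the frame of mat between -0.117 and 0.117 m and y of logger_b_mid in the frame of mat between -0.067 and 0.067 m and angle between logger_b_mid's own z axis and vertical below 0.1 rad and contact force between logger_b and mat above 0.8 N and contact force between logger_b and the fingers below 0.05 N) and contact force between logger_a and tray above 0.5 N))), for 0.2 s.
2. the other logger is lifted clear of the tray in the gripper while the first stands on the mat ((((x of logger_a_mid in the frame of mat between -0.117 and 0.117 m and y of logger_a_mid in the frame of mat between -0.067 and 0.067 m and angle between logger_a_mid's own z axis and vertical below 0.1 rad and contact force between logger_a and mat above 0.8 N and contact force between logger_a and the fingers below 0.05 N) and (height (world z) of logger_b_mid above 0.13 m and contact force between logger_b and the fingers above 1 N and contact force between logger_b and tray below 0.05 N)) or ((x of logger_b_mid in the frame of mat between -0.117 and 0.117 m and y of logger_b_mid in the frame of mat between -0.067 and 0.067 m and angle between logger_b_mid's own z axis and vertical below 0.1 rad and contact force between logger_b and mat above 0.8 N and contact force between logger_b and the fingers below 0.05 N) and (height (world z) of logger_a_mid above 0.13 m and contact force between logger_a and the fingers above 1 N and contact force between logger_a and tray below 0.05 N)))), for 0.3 s.
At the end, for the whole second after the job is handed in: The lighter logger (under 3 N on the mat) stands upright, let go, its whole foot on the mat; the heavier is held still and upright (0.17 rad) in the fingers, its axis within 25 mm of the reader's ring centre, its foot 3 to 50 mm above the reader's face, touching neither reader nor mat ((((x of logger_a_mid in the frame of mat between -0.117 and 0.117 m and y of logger_a_mid in the frame of mat between -0.067 and 0.067 m and angle between logger_a_mid's own z axis and vertical below 0.1 rad and contact force between logger_a and mat above 0.8 N and contact force between logger_a and the fingers below 0.05 N) and contact force between logger_a and mat below 3 N and (horizontal distance between logger_b_mid and reader_face below 0.025 m and z of logger_b_mid in the frame of reader_face between 0.0755 and 0.1225 m and angle between logger_b_mid's own z axis and vertical below 0.17 rad and contact force between logger_b and the fingers above 1 N and contact force between logger_b and reader below 0.05 N and contact force between logger_b and mat below 0.05 N and linear speed of logger_b below 0.03 m/s)) or ((x of logger_b_mid in the frame of mat between -0.117 and 0.117 m and y of logger_b_mid in the frame of mat between -0.067 and 0.067 m and angle between logger_b_mid's own z axis and vertical below 0.1 rad and contact force between logger_b and mat above 0.8 N and contact force between logger_b and the fingers below 0.05 N) and contact force between logger_b and mat below 3 N and (horizontal distance between logger_a_mid and reader_face below 0.025 m and z of logger_a_mid in the frame of reader_face between 0.0755 and 0.1225 m and angle between logger_a_mid's own z axis and vertical below 0.17 rad and contact force between logger_a and the fingers above 1 N and contact force between logger_a and reader below 0.05 N and contact force between logger_a and mat below 0.05 N and linear speed of logger_a below 0.03 m/s)))); the arm keeps its last pose, push and grip.
It fails at once if a logger is tipped over (angle between any of logger_a_mid, logger_b_mid's own z axis and vertical above 0.6 rad).
It fails at once if a bystander is moved by more than 25 mm (distance of any of valve_large, valve_small, cup, nipple, gland_nut, screwdriver, tape from where it was at the start of the episode above 0.025 m).
It also fails if it takes over 72 s, if anything falls off the work surface, if the arm or the gripper's body presses on something with over 40 N, if the wrist force passes 120 N, or if a joint passes its speed limit or range.

## Working session

There is one attempt and no reset: what is moved stays moved. The work goes in short steps, Python scripts to look and compute and a tool call to move; the robot and the scene stay as the last step left them, time stands still between calls to the robot, and variables do not carry over. Pictures are saved under pics/ and viewed, about 8 in all and at most 12, crops included, and the job is handed in when it is done.

Besides the shell and the picture viewer there is one more tool, called after "Call:" as name(argument=value, ...), one argument or row to a line, values as JSON. arm_command: Moves the arm, as the interface text tells. Its arguments: {"type":"object","properties":{"targets":{"type":"array","items":{"type":"array","items":{"type":"array","items":{"type":"number"}}}}},"required":["targets"]}

```bash
mkdir -p pics
cat > h.py <<'E'
import numpy as np, cv2
from plant import ctrl
def ray(cm,u,v):
    d=np.linalg.inv(cm["K"])@[u,v,1]; d=np.array([d[0],-d[1],-d[2]])
    return np.array(cm["xyz"]),np.array(cm["rotation"])@d
def onz(cm,u,v,z):
    o,d=ray(cm,u,v); return o+d*(z-o[2])/d[2]
E
python3 - <<'E'
from h import *
for n in("scene","top"):
    im=ctrl.snapshot(n); cv2.imwrite(f"pics/{n}0.png",im)
    cm=ctrl.camera_model(n); print(n,{k:np.round(v,3).tolist() if not isinstance(v,str) else v for k,v in cm.items()})
print(ctrl.get_obs())
E
```

```text
scene {'K': [[559.517, 0.0, 329.483], [0.0, 559.517, 230.936], [0.0, 0.0, 1.0]], 'xyz': [1.38, 1.012, 1.623], 'rotation': [40.253, 0.68, 136.113]}
top {'K': [[504.528, 0.0, 323.528], [0.0, 504.528, 237.698], [0.0, 0.0, 1.0]], 'xyz': [0.31, 0.084, 1.463], 'rotation': [6.258, -0.289, -88.346]}
{'clock': 0.1, 'joint_pos': array([-4.98425265e+01,  2.05884283e+01,  6.38800558e-01, -1.83982319e-02,
       -7.01360975e+01, -1.65073406e+01]), 'qvel': array([-0.11281597, -0.06492964,  0.20786378,  0.05680206, -0.04127434,
        0.05679612]), 'tau': array([-1.54859819e-03, -5.84162307e+01,  2.93747646e+01,  7.01549158e+00,
        1.01509859e-02, -7.19236323e-05]), 'tool_pos': array([ 0.27058124, -0.61790987,  0.22570022]), 'orientation': array([ 1.79912893e+02, -7.77665260e-03, -1.56356126e+02]), 'force': array([ 0.10238386, -0.96184866, -0.28165987]), 'moment': array([ 0.02671224, -0.0104105 , -0.00821827]), 'opening': 0.08750998357426402}
```

View pics/top0.png

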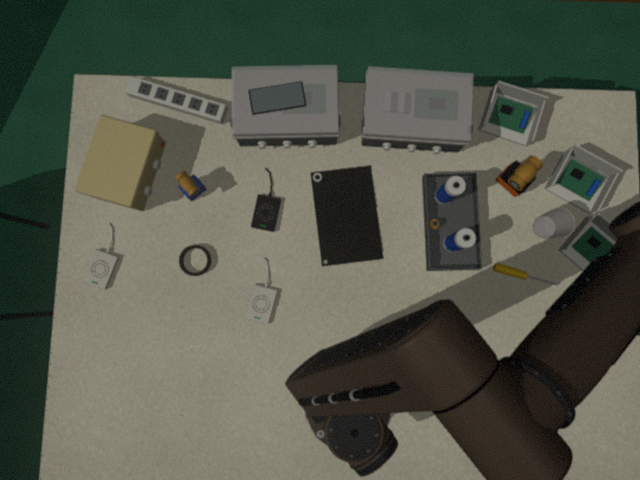

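View pics/scene0.png

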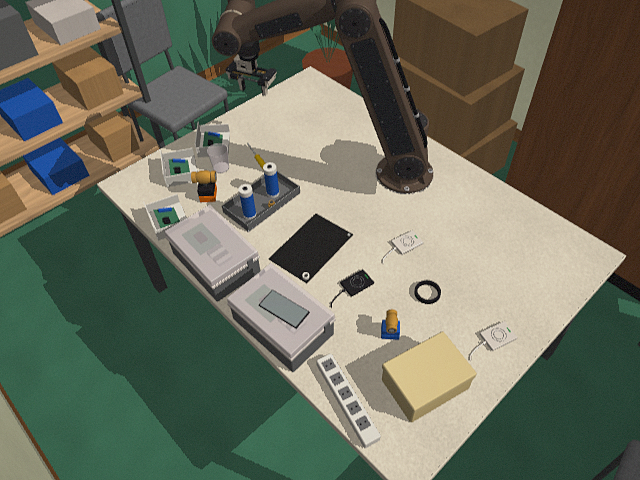

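The top view shows two loggers in the tray, caps at about (455,188) and (466,238). The mat is near (347,216) with the nut at (318,177), so mat +x points up in the image. The black reader is at (266,212); the white look-alikes are at (100,270) and (262,302). Next I measure positions by colour masks.

```bash
cat >> h.py <<'E'
from scipy.spatial.transform import Rotation as R
def cam(n):
    cm=dict(ctrl.camera_model(n)); r=np.array(cm["rotation"])
    if r.size==3: cm["rotation"]=R.from_euler("xyz",r,degrees=True).as_matrix()
    return cm
def blobs(mask,box,amin,amax):
    x0,y0,x1,y1=box; m=np.zeros_like(mask); m[y0:y1,x0:x1]=mask[y0:y1,x0:x1]
    cs,_=cv2.findContours(m,cv2.RETR_EXTERNAL,cv2.CHAIN_APPROX_NONE)
    return [c for c in cs if amin<cv2.contourArea(c)<amax]
E
python3 - <<'E'
from h import *
im=cv2.imread("pics/top0.png"); cm=cam("top"); hsv=cv2.cvtColor(im,cv2.COLOR_BGR2HSV)
wh=cv2.inRange(hsv,(0,0,140),(180,70,255))
def rect(name,c,z):
    b=cv2.boxPoints(cv2.minAreaRect(c)); P=np.array([onz(cm,*p,z)[:2] for p in b])
    e=np.diff(np.vstack([P,P[:1]]),axis=0); print(name,"c",P.mean(0).round(4),"sides",np.linalg.norm(e,axis=1)[:2].round(3),"ang",np.degrees(np.arctan2(e[:2,1],e[:2,0])).round(1), P.round(3).tolist())
for c in blobs(wh,(428,170,482,270),60,800):
    (u,v),r=cv2.minEnclosingCircle(c); print("cap",u,v,r,onz(cm,u,v,.149).round(4), cv2.boundingRect(c))
dk=cv2.inRange(hsv,(0,0,0),(180,255,48))
for c in blobs(dk,(300,155,395,275),2000,9e3): rect("mat",c,.003)
dk2=cv2.inRange(hsv,(0,0,0),(180,255,60))
for c in blobs(cv2.morphologyEx(dk2,cv2.MORPH_OPEN,np.ones((5,5))),(240,180,290,240),300,2e3): rect("reader",c,.014)
gr=cv2.inRange(hsv,(0,0,0),(180,255,115))
for c in blobs(cv2.morphologyEx(gr,cv2.MORPH_OPEN,np.ones((7,7))),(418,165,487,275),2500,9e3): rect("tray",c,.04)
for n,u,v,z in(("nut",318,177,.015),("nipple",434,224,.036),("valveL base",505,190,.03),("cup",545,228,.05)): print(n,onz(cm,u,v,z).round(3))
r=R.from_euler("xyz",ctrl.get_obs()["orientation"],degrees=True).as_matrix(); print("jaw",r[:,1])
c=cv2.resize(im[150:290,230:500],None,fx=2.9,fy=2.9,interpolation=cv2.INTER_CUBIC); cv2.imwrite("pics/crop0.png",c)
E
```

```text
cap 465.70587158203125 237.41175842285156 8.617307662963867 [ 0.4659 -0.2909  0.149 ] (458, 230, 17, 17)
mat c [0.5393 0.0167] sides [0.179 0.275] ang [ -80.8 -171.7] [[0.661, 0.126], [0.689, -0.051], [0.417, -0.091], [0.39, 0.083]]
reader c [0.5388 0.2506] sides [0.099 0.069] ang [  -9.5 -100.5] [[0.496, 0.292], [0.594, 0.276], [0.581, 0.209], [0.484, 0.225]]
tray c [ 0.5294 -0.2887] sides [0.185 0.288] ang [-88.3 179.6] [[0.671, -0.196], [0.676, -0.381], [0.388, -0.379], [0.383, -0.198]]
nut [0.647 0.103 0.015]
nipple [ 0.515 -0.233  0.036]
valveL base [ 0.621 -0.439  0.03 ]
cup [ 0.511 -0.544  0.05 ]
jaw [-0.40104997  0.91605492  0.0015203 ]
```

View pics/crop0.png

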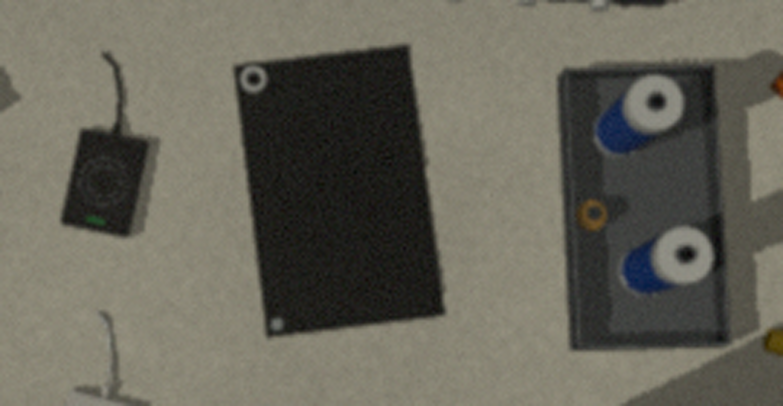

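Call:
arm_command(
  targets=[
    [[0,0,-0.05,2,2.2,0.5,1],[0,0,-0.1,4.5,4.9,1,1],[0,0,-0.15,7,7.6,1.5,1],[0,0,-0.2,9.5,10.3,2,1],[0,0,-0.26,12,13,2,1],[0,0,-0.32,14.6,15.7,2,1],[0,0,-0.37,17.2,18.4,2,1],[0,0,-0.41,20,21.2,2,1]],
  ],
)

```text
clock: 0.77
tool_pos: [0.4714, -0.4047, 0.2464]
orientation: [180.0, -0.0, 180.0]
force: [1.0, -1.8, 0.6]
opening: 0.0875
```

Call:
arm_command(
  targets=[
    [[0,0,0,2.7,2.8,0,1],[0,0,0,5.4,5.6,0,1],[0,0,0,8.1,8.5,0,1],[0,0,0,10.8,11.3,0,1],[0,0,0,12.5,13.2,0,1],[0,0,0,13.3,14.2,0,1],[0,0,0,13.3,14.2,0,1],[0,0,0,13.3,14.2,0,1]],
  ],
)

```text
clock: 1.43
tool_pos: [0.6037, -0.2638, 0.2459]
orientation: [180.0, -0.1, -179.8]
force: [0.7, -0.3, 0.3]
opening: 0.0876
```

Run:
```python
from h import *
im=cv2.imread("pics/top0.png"); t=cam("top")
F=onz(t,455.9,185.5,.149); print("F top",F, "ring",onz(t,265.5,212.4,.014))
w=cam("wrist"); im=ctrl.snapshot("wrist"); cv2.imwrite("pics/w1.png",im)
np.savez("w1.npz",**{k:np.array(v) for k,v in w.items() if not isinstance(v,str)}); print(w)
o=ctrl.get_obs(); print(o["tool_pos"],o["orientation"],o["force"],o["joint_pos"])
```

```text
F top [ 0.60376165 -0.2651151   0.149     ] ring [0.53787275 0.2522147  0.014     ]
{'K': array([[377.7731358 ,   0.        , 322.44711064],
       [  0.        , 377.7731358 , 238.94046622],
       [  0.        ,   0.        ,   1.        ]]), 'xyz': array([ 0.52647905, -0.2627517 ,  0.40398344]), 'rotation': array([[-3.35805476e-03, -9.58605632e-01, -2.84717344e-01],
       [ 9.99994348e-01, -3.26602853e-03, -7.97992965e-04],
       [-1.64934417e-04, -2.84718415e-01,  9.58611181e-01]])}
[ 0.60325819 -0.26448304  0.24615691] [ 1.79993828e+02 -5.56569903e-02 -1.79828791e+02] [0.24049465 0.01570782 0.40088487] [-6.74459673e+00  1.84385845e+01  1.70722700e-01  6.04943873e-04
 -7.17881334e+01 -8.30843866e+01]
```

View pics/w1.png

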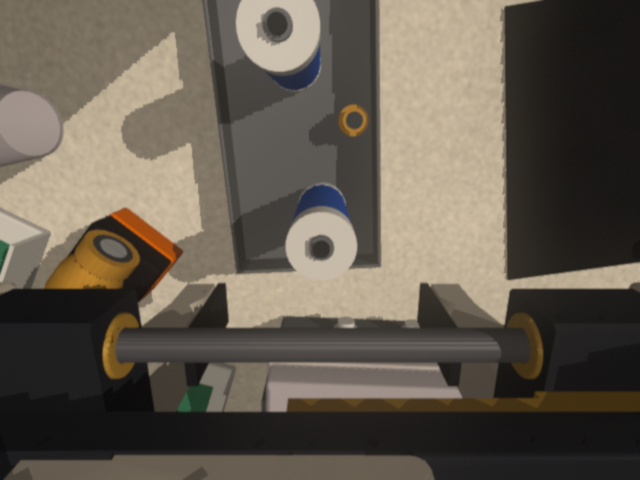

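The wrist view shows the far logger's cap at about (321,244), the near one at (278,25), and the valve well clear on the left. I'll check the cap position from this view.

Run:
```python
from h import *
w=dict(np.load("w1.npz")); im=cv2.imread("pics/w1.png"); hsv=cv2.cvtColor(im,cv2.COLOR_BGR2HSV)
wh=cv2.inRange(hsv,(0,0,150),(180,70,255))
for c in blobs(wh,(230,0,362,285),1500,9000):
    e=cv2.fitEllipse(c); print(e, onz(w,*e[0],.149).round(4))
```

```text
((306.4196472167969, 254.04934692382812), (72.06695556640625, 140.48281860351562), 82.74760437011719) [ 0.6135 -0.2739  0.149 ]
((277.8698425292969, 31.47918128967285), (75.343017578125, 87.78852844238281), 94.97672271728516) [ 0.4713 -0.29    0.149 ]
```

The wrist ray gives (0.605,-0.263) and the top view gives (0.604,-0.265), so they agree. Descending.

Call:
arm_command(
  targets=[
    [[0,0,0,0.1,0,-2,1],[0,0,0,0.1,0,-4.5,1],[0,0,0,0.1,0,-7,1],[0,0,0,0.1,0,-9.5,1],[0,0,0,0.1,0,-11.5,1],[0,0,0,0.1,0,-13,1],[0,0,0,0.1,0,-14,1],[0,0,0,0.1,0,-14.2,1]],
  ],
)

```text
clock: 2.15
tool_pos: [0.603, -0.2651, 0.1027]
orientation: [180.0, -0.2, -179.9]
force: [-0.9, -0.2, -0.1]
opening: 0.0871
```

Call:
arm_command(
  targets=[
    [[0,0,0,0,0,0,0.8],[0,0,0,0,0,0,0.7],[0,0,0,0,0,0,0.6],[0,0,0,0,0,0,0.5],[0,0,0,0,0,0,0.4],[0,0,0,0,0,0,0.3],[0,0,0,0,0,0,0.3],[0,0,0,0,0,0,0.3]],
  ],
)

```text
clock: 2.82
tool_pos: [0.6051, -0.2644, 0.1051]
orientation: [-180.0, 0.0, -179.8]
force: [0.2, -0.9, 3.2]
opening: 0.0503
```

Call:
arm_command(
  targets=[
    [[0,0,0,0,0,0,0],[0,0,0,0,0,0.5,0],[0,0,0,0,0,1.5,0],[0,0,0,0,0,3,0],[0,0,0,0,0,4.5,0],[0,0,0,0,0,6,0],[0,0,0,0,0,7,0],[0,0,0,0,0,7.5,0]],
  ],
)

```text
clock: 3.48
tool_pos: [0.6054, -0.2644, 0.1817]
orientation: [-180.0, 0.1, -179.8]
force: [0.0, 0.0, -2.3]
opening: 0.0495
```

Call:
arm_command(
  targets=[
    [[0,0,0,0,0,0,0],[0,0,0,0,0,0,0],[0,0,0,0,0,0,0],[0,0,0,0,0,0,0],[0,0,0,0,0,0,0],[0,0,0,0,0,0,0]],
  ],
)

```text
clock: 3.98
tool_pos: [0.6045, -0.2642, 0.1789]
orientation: [180.0, -0.1, -179.8]
force: [-0.4, -0.3, -2.7]
opening: 0.0494
```

Call:
arm_command(
  targets=[
    [[0,0,0,0,0,0,0],[0,0,0,0,0,0,0]],
  ],
)

```text
clock: 4.15
tool_pos: [0.6047, -0.2643, 0.1794]
orientation: [180.0, -0.0, -179.8]
force: [-0.4, -0.1, -2.4]
opening: 0.0503
```

Call:
arm_command(
  targets=[
    [[0,0,0,0,0,0,0],[0,0,0,0,0,0,0]],
  ],
)

```text
clock: 4.32
tool_pos: [0.6048, -0.2643, 0.1795]
orientation: [180.0, 0.0, -179.8]
force: [0.5, 0.3, -2.3]
opening: 0.05
```

It feels like about 2.4–2.7 N, or 0.25–0.28 kg. Given the mass limits, this is very likely the lighter one. I'll carry it to the mat's far half.

Call:
arm_command(
  targets=[
    [[0,0,0,0,0.7,0,0],[0,0,0,0,2,0,0],[0,0,0,0,4,0,0],[0,0,0,-0.1,6.5,0,0],[0,0,0,-0.2,9,0,0],[0,0,0,-0.3,11.5,0,0],[0,0,0,-0.4,14,0,0],[0,0,0,-0.5,16.5,0,0]],
  ],
)

```text
clock: 4.98
tool_pos: [0.5994, -0.097, 0.1798]
orientation: [180.0, 0.0, -179.8]
force: [0.1, 0.1, -2.5]
opening: 0.05
```

Call:
arm_command(
  targets=[
    [[0,0,0,0,2.5,0,0],[0,0,0,0,5,0,0],[0,0,0,0,7.5,0,0],[0,0,0,0,9.5,0,0],[0,0,0,0,11,0,0],[0,0,0,0,12,0,0],[0,0,0,0,12.5,0,0],[0,0,0,0,12.5,0,0]],
  ],
)

```text
clock: 5.65
tool_pos: [0.5997, 0.0266, 0.1796]
orientation: [180.0, 0.0, -179.8]
force: [-0.8, -1.0, -1.6]
opening: 0.0502
```

Call:
arm_command(
  targets=[
    [[0,0,0,0,0,-0.7,0],[0,0,0,0,0,-2,0],[0,0,0,0,0,-3.5,0],[0,0,0,0,0,-5,0],[0,0,0,0,0,-6,0],[0,0,0,0,0,-6.6,0],[0,0,0,0,0,-7,0],[0,0,0,0,0,-7.1,0]],
  ],
)

```text
clock: 6.32
tool_pos: [0.5997, 0.0252, 0.108]
orientation: [-180.0, -0.0, -179.9]
force: [0.3, 0.9, -1.9]
opening: 0.0502
```

Run:
```python
from h import *
im=ctrl.snapshot("scene"); cv2.imwrite("pics/s2.png",cv2.resize(im[120:300,200:400],None,fx=3,fy=3))
im=ctrl.snapshot("top")
for k in range(6): ctrl.snapshot("wrist"); o=ctrl.get_obs(); print(o["tool_pos"].round(4),o["force"].round(2))
```

```text
[0.6002 0.0257 0.1091] [ 0.79  0.41 -1.73]
[0.6003 0.0258 0.1093] [ 0.07 -0.67 -1.41]
[0.6002 0.0258 0.1093] [-0.84  1.28 -2.61]
[0.6002 0.0258 0.1093] [-0.12 -0.24 -3.17]
[0.6001 0.0259 0.1092] [ 0.67  0.58 -2.6 ]
[0.6    0.0258 0.1091] [-0.35  0.66 -2.24]
```

View pics/s2.png

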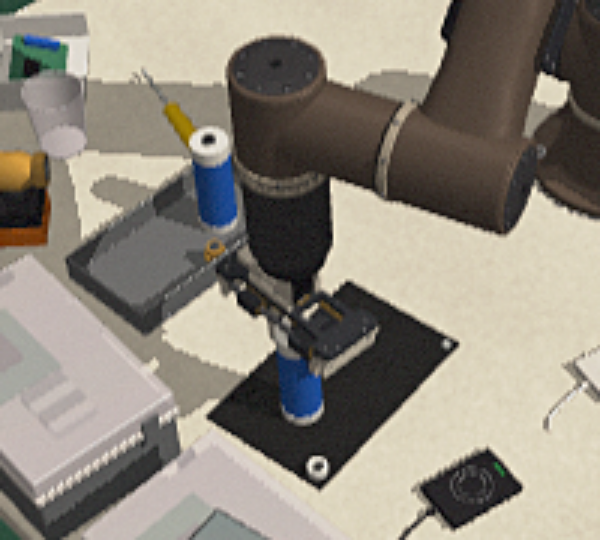

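The scene view shows the logger upright in the gripper just above the far half of the mat. The second logger is still in the tray. Setting down and releasing.

Call:
arm_command(
  targets=[
    [[0,0,0,0,0,-0.15,0],[0,0,0,0,0,-0.3,0],[0,0,0,0,0,-0.4,0],[0,0,0,0,0,-0.45,0],[0,0,0,0,0,-0.5,0],[0,0,0,0,0,-0.5,0],[0,0,0,0,0,-0.5,0]],
  ],
)

```text
clock: 7.3
tool_pos: [0.6, 0.0257, 0.104]
orientation: [-180.0, 0.0, -179.8]
force: [-0.6, -0.6, 4.3]
opening: 0.0501
```

Contact shows as +4.3 N. Opening now, then raising.

Call:
arm_command(
  targets=[
    [[0,0,0,0,0,0.05,0.6],[0,0,0,0,0,0.05,0.7],[0,0,0,0,0,0.05,0.8],[0,0,0,0,0,0.05,0.9],[0,0,0,0,0,0.05,1],[0,0,0,0,0,0.05,1],[0,0,0,0,0,0.05,1],[0,0,0,0,0,0.05,1]],
  ],
)

```text
clock: 7.97
tool_pos: [0.5998, 0.0257, 0.104]
orientation: [180.0, -0.0, -179.8]
force: [-0.7, -0.2, -0.5]
opening: 0.087
```

Call:
arm_command(
  targets=[
    [[0,0,0,0,0,1,1],[0,0,0,0,0,3,1],[0,0,0,0,0,6,1],[0,0,0,0,0,9,1],[0,0,0,0,0,12,1],[0,0,0,0,0,13.5,1],[0,0,0,0,0,14,1],[0,0,0,0,0,14,1]],
  ],
)

```text
clock: 8.63
tool_pos: [0.6004, 0.0259, 0.2464]
orientation: [179.9, 0.2, -179.8]
force: [0.1, -0.1, 0.0]
opening: 0.0875
```

Call:
arm_command(
  targets=[
    [[0,0,0,-1,-2,0,1],[0,0,0,-2.5,-5,0,1],[0,0,0,-4,-8.5,0,1],[0,0,0,-5.5,-12,0,1],[0,0,0,-7,-15.5,0,1],[0,0,0,-8.5,-19,0,1],[0,0,0,-10,-22.5,0,1],[0,0,0,-11.5,-26,0,1]],
  ],
)

```text
clock: 9.3
tool_pos: [0.483, -0.2355, 0.2429]
orientation: [180.0, -0.1, -179.8]
force: [1.1, -0.2, 0.5]
opening: 0.0876
```

Call:
arm_command(
  targets=[
    [[0,0,0,-1,-3,0,1],[0,0,0,-1.5,-5,0,1],[0,0,0,-1.7,-5.6,0,1],[0,0,0,-1.7,-5.6,0,1],[0,0,0,-1.7,-5.6,0,1]],
  ],
)

```text
clock: 9.72
tool_pos: [0.4673, -0.29, 0.2431]
orientation: [180.0, -0.1, -179.9]
force: [0.1, 0.2, 0.0]
opening: 0.0878
```

Run:
```python
from h import *
w=cam("wrist"); im=ctrl.snapshot("wrist"); cv2.imwrite("pics/w3.png",im)
t=ctrl.snapshot("top"); cv2.imwrite("pics/t3.png",t); T=cam("top")
np.savez("w3.npz",**{k:np.array(v) for k,v in w.items() if not isinstance(v,str)})
o=ctrl.get_obs(); print(o["tool_pos"],o["force"],w["xyz"],w["rotation"].round(3).tolist())
o=np.zeros((480,800,3),np.uint8); o[:,:640]=im; o[:160,640:]=t[150:310,300:460]; cv2.imwrite("pics/c3.png",o)
```

```text
[ 0.46797212 -0.28931838  0.24362104] [ 0.50820073 -0.49592085  0.21966972] [ 0.39018811 -0.28884533  0.4011959 ] [[-0.001, -0.959, -0.284], [1.0, -0.001, -0.001], [0.0, -0.284, 0.959]]
```

View pics/c3.png

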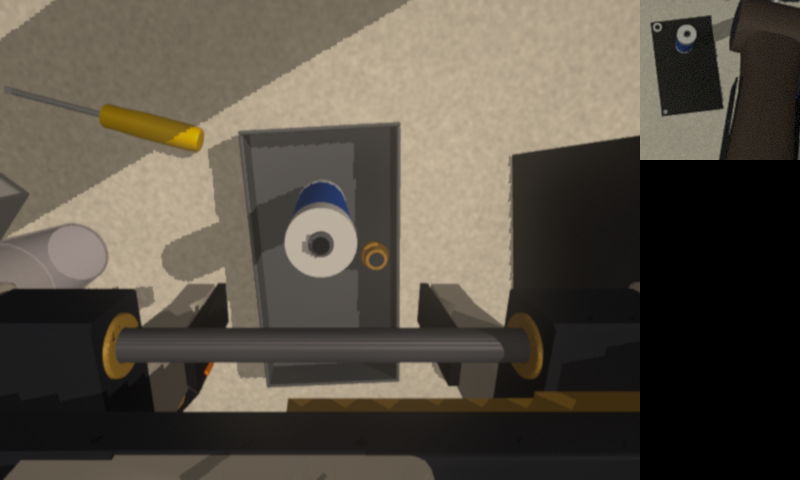

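The first logger stands upright on the mat. The second cap is at (321,242), the same centred pixel as in the first grasp. Descending and gripping.

Call:
arm_command(
  targets=[
    [[0,0,0,0,0,-2,1],[0,0,0,0,0,-4.5,1],[0,0,0,0,0,-7,1],[0,0,0,0,0,-9.5,1],[0,0,0,0,0,-11.5,1],[0,0,0,0,0,-13,1],[0,0,0,0,0,-13.8,1],[0,0,0,0,0,-13.9,1]],
  ],
)

```text
clock: 10.48
tool_pos: [0.4673, -0.2891, 0.1035]
orientation: [180.0, -0.2, -179.8]
force: [0.6, 0.4, 0.2]
opening: 0.0876
```

Call:
arm_command(
  targets=[
    [[0,0,0,0,0,0,0.8],[0,0,0,0,0,0,0.7],[0,0,0,0,0,0,0.6],[0,0,0,0,0,0,0.5],[0,0,0,0,0,0,0.4],[0,0,0,0,0,0,0.3],[0,0,0,0,0,0,0.1],[0,0,0,0,0,0,0]],
  ],
)

```text
clock: 11.15
tool_pos: [0.468, -0.2906, 0.1055]
orientation: [-180.0, 0.0, -179.8]
force: [-0.5, -0.3, 2.6]
opening: 0.0503
```

Call:
arm_command(
  targets=[
    [[0,0,0,0,0,0,0],[0,0,0,0,0,0.5,0],[0,0,0,0,0,1.5,0],[0,0,0,0,0,3,0],[0,0,0,0,0,4.5,0],[0,0,0,0,0,6,0],[0,0,0,0,0,7.2,0],[0,0,0,0,0,8,0]],
  ],
)

```text
clock: 11.82
tool_pos: [0.4678, -0.2902, 0.1866]
orientation: [180.0, 0.0, -179.8]
force: [-0.9, -0.4, -3.9]
opening: 0.05
```

Call:
arm_command(
  targets=[
    [[0,0,0,0,0,0,0],[0,0,0,0,0,0,0],[0,0,0,0,0,0,0],[0,0,0,0,0,0,0],[0,0,0,0,0,0,0],[0,0,0,0,0,0,0]],
  ],
)

```text
clock: 12.32
tool_pos: [0.4675, -0.2902, 0.1844]
orientation: [180.0, -0.1, -179.8]
force: [-0.8, -0.6, -3.9]
opening: 0.05
```

Run:
```python
from h import *
f=[]
for k in range(8): ctrl.snapshot("scene"); o=ctrl.get_obs(); f.append(o["force"])
print(np.mean(f,0),np.std(f,0),o["tool_pos"],o["opening"])
```

```text
[ 0.3390169  -0.16524716 -4.23469985] [0.40779387 0.24844623 0.4126653 ] [ 0.46775903 -0.29028332  0.18504164] 0.04980331302195938
```

The second logger weighs about 4.2 N against about 2.4 N for the first, so the one in the gripper is the heavier. I'll route it to the reader at x≈0.44, clear of the standing logger.

Call:
arm_command(
  targets=[
    [[0,0,0,-0.2,0.7,0,0],[0,0,0,-0.6,2,0,0],[0,0,0,-1,4,0,0],[0,0,0,-1.5,6.5,0,0],[0,0,0,-2,9,0,0],[0,0,0,-2.4,12,0,0],[0,0,0,-2.5,15,0,0],[0,0,0,-2.5,18,0,0]],
  ],
)

```text
clock: 13.38
tool_pos: [0.4414, -0.1084, 0.1853]
orientation: [180.0, 0.0, -179.9]
force: [0.6, 0.3, -4.2]
opening: 0.0502
```

Call:
arm_command(
  targets=[
    [[0,0,0,0,3,0,0],[0,0,0,0,6,0,0],[0,0,0,0,9,0,0],[0,0,0,0,12,0,0],[0,0,0,0,15,0,0],[0,0,0,0,18,0,0],[0,0,0,0.5,21,0,0],[0,0,0,1.5,23.5,0,0]],
  ],
)

```text
clock: 14.05
tool_pos: [0.456, 0.1269, 0.1855]
orientation: [179.9, 0.0, -179.8]
force: [1.1, -0.7, -2.5]
opening: 0.0501
```

Call:
arm_command(
  targets=[
    [[0,0,0,1.5,2.5,0,0],[0,0,0,3,5,0,0],[0,0,0,4.5,7.5,0,0],[0,0,0,6,9.5,0,0],[0,0,0,7,11,0,0],[0,0,0,7.8,12.2,0,0],[0,0,0,8,12.6,0,0],[0,0,0,8,12.6,0,0]],
  ],
)

```text
clock: 14.72
tool_pos: [0.5371, 0.2518, 0.1847]
orientation: [-180.0, -0.0, -179.8]
force: [1.5, -0.3, -5.4]
opening: 0.05
```

Run:
```python
from h import *
f=[]
for k in range(4): ctrl.snapshot("wrist"); o=ctrl.get_obs(); f.append(o["force"])
print(np.mean(f,0),o["tool_pos"],o["opening"])
w=cam("wrist"); im=ctrl.snapshot("wrist"); s=ctrl.snapshot("scene")
cv2.imwrite("pics/s4.png",s)
o=np.zeros((480,800,3),np.uint8); o[:,:400]=im[:, 120:520]; o[:,400:]=cv2.resize(s[160:340,250:400],(400,480)); cv2.imwrite("pics/c4.png",o)
```

```text
[-0.24704468 -0.43549633 -4.58067644] [0.53691501 0.25006767 0.18527563] 0.0499715800655299
```

View pics/c4.png

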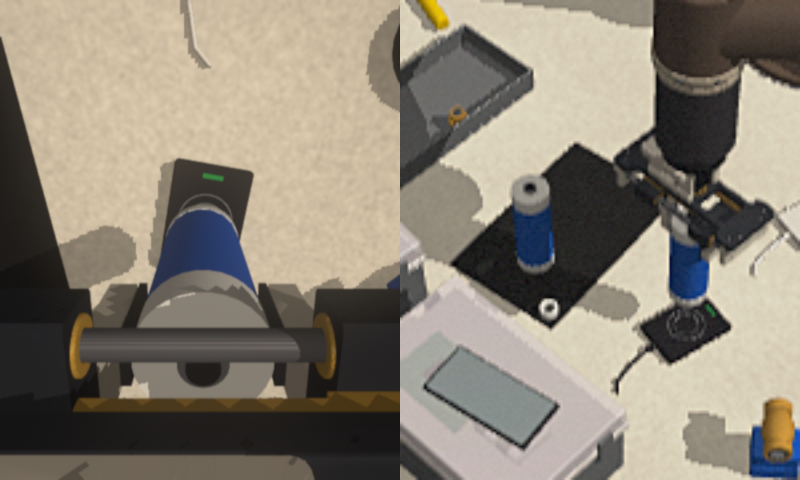

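The first logger stands upright on the mat and the gripped one is above the reader. Lowering to about 25 mm above its face.

Call:
arm_command(
  targets=[
    [[0,0,0,0.1,0.1,-0.5,0],[0,0,0,0.1,0.1,-1.3,0],[0,0,0,0.1,0.1,-2.3,0],[0,0,0,0.1,0.1,-3.2,0],[0,0,0,0.1,0.1,-3.9,0],[0,0,0,0.1,0.1,-4.3,0],[0,0,0,0.1,0.1,-4.5,0],[0,0,0,0.1,0.1,-4.5,0]],
  ],
)

```text
clock: 15.68
tool_pos: [0.5386, 0.2515, 0.1393]
orientation: [-180.0, -0.0, -179.8]
force: [0.0, -0.4, -4.7]
opening: 0.0498
```

Call:
arm_command(
  targets=[
    [[0,0,0,0,0,0,0],[0,0,0,0,0,0,0],[0,0,0,0,0,0,0],[0,0,0,0,0,0,0],[0,0,0,0,0,0,0],[0,0,0,0,0,0,0]],
  ],
)

```text
clock: 16.18
tool_pos: [0.5388, 0.2518, 0.1403]
orientation: [180.0, 0.0, -179.8]
force: [-0.4, 1.0, -4.4]
opening: 0.0501
```

Run:
```python
from h import *
S=cam("scene"); print("ring from scene",onz(S,357.3,281.1,.014))
s=ctrl.snapshot("scene"); w=ctrl.snapshot("wrist"); o=ctrl.get_obs(); print(o["tool_pos"],o["orientation"],o["force"],o["opening"])
c=np.zeros((480,800,3),np.uint8); c[:,:400]=w[:,120:520]; c[:,400:]=cv2.resize(s[160:340,250:400],(400,480)); cv2.imwrite("pics/c5.png",c)
```

```text
ring from scene [0.53916409 0.25090576 0.014     ]
[0.53881054 0.25175036 0.14016972] [ 1.79992088e+02  9.24786456e-03 -1.79840742e+02] [-1.31633823  0.07101066 -4.35446052] 0.05011292264388051
```

View pics/c5.png

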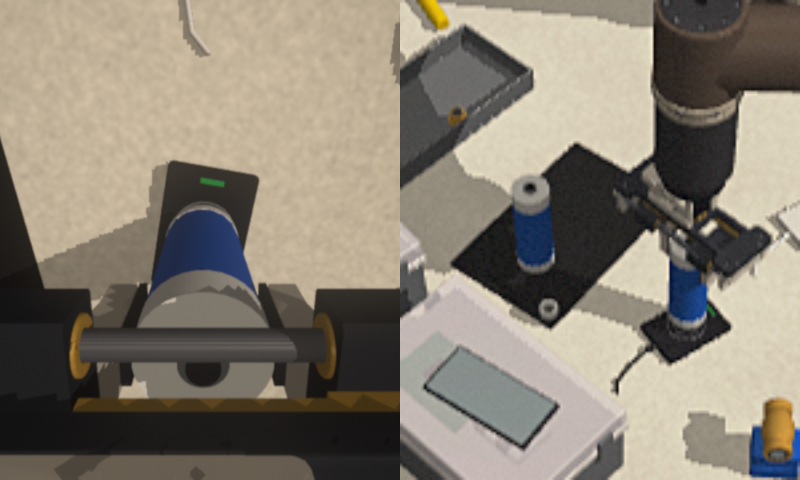

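The heavy logger hangs upright over the ring without touching. The TCP is at (0.539,0.252) against ring estimates of (0.538,0.252) and (0.539,0.251), with the foot about 25 mm above the face. The light one stands on the mat. Handing in.

```bash
python3 -c "
from plant import ctrl
print(ctrl.close_job())"
```

```text
the job is handed in; nothing more can be done
None
```

The job is handed in at about 16 s of the 72 s allowed; the hand-in reports no verdict. The lighter logger stands upright on the far half of the mat, and the heavier one is held over the reader.

- **Weights:** the first logger out of the tray read about 2.4 N and the second about 4.2–4.4 N. That put the first on the light side of the 3 N limit, so no swap was needed. Readings scattered by roughly 0.5 N, well below the difference.
- **Heavier logger:** it is upright in the gripper. Its axis is about 1 mm from the ring centre, as measured in both the top and scene views. Its foot is about 25 mm above the reader's face, worked out from the gripper height. The load on the wrist held at about 4.4 N with no sign of contact.
- **Bystanders:** those visible in the last picture, such as the nut, the nipple and the small valve, look where they were. I did not measure any of them again.

No check failed or disagreed, except that one automatic outline of the far logger's cap in the wrist view ran into the bench. I replaced it with a hand reading, which agreed with the top view to 2 mm.

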